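Turn the scrubbing board ribs up

TASK

The small wooden scrubbing board lies ribs down, flat on the enamel ledge, too wide to pick up. Slide it out over the ledge's front edge until you can get under it, turn it over, and let it down gently, without dropping it, so that it lies flat on the ledge with its ribs up. Leave it wholly on the ledge, nothing sticking out over the front edge, its long side along that edge as before, let go of, and do not shift or tip the other things on the ledge.

Things in the scene. Friction and masses are not known exactly. Their poses are not given: they have to be found in the camera images.
- board: Scrubbing board: beech slab 120 mm (x) by 150 mm (y), 16 mm thick (z), 0.15 to 0.31 kg, square edges, wood on enamel friction about 0.6. Origin at its centre; z comes out of the smooth back; 8 ribs along y, sunk inside a flat 15 mm rim, on the -z face. Starts smooth back up on the ledge, its centre 78 to 100 mm behind the front edge, turned up to 0.2 rad.
- ledge: White enamelled ledge fixed on the worktop: flat top 330 mm deep (x), 700 mm long (y), 22 mm thick, surface 100 mm above the worktop. Origin on the worktop below the middle of the front edge (x = 0); x points to the back (robot's right), y along the edge, away from the robot, z up. Back rail 43 mm high. Screwed on, under 80 mm high: peg box at the near end, soap dish at the far end.
- corner_a (a point): Corner of the board at its +x, +y, at mid thickness.
- corner_b (a point): Corner of the board at its +x, -y, at mid thickness.
- corner_c (a point): Corner of the board at its -x, -y, at mid thickness.
- corner_d (a point): Corner of the board at its -x, +y, at mid thickness.
- tub: Red flip-top stain tub, 92 mm across, 83 mm high; origin under its centre. Stands on the ledge behind or beyond the board: leave alone.
- jar: Clear glass jar with a metal lid, 76 mm across, 88 mm high; origin under its centre. Stands on the ledge behind or beyond the board: leave alone.
- cup: Grey dispenser cup, 72 mm across, 58 mm high; origin under its centre. Stands on the ledge behind or beyond the board: leave alone.
- brush: Plastic brush lying bristles down behind the board, between other things, 50 by 150 mm (its y), 63 mm high with its bow handle; origin under its centre. Leave alone.
Mind the look-alikes: they are no part of the job. Leave any blue or pink look-alike of the board alone.

How it is judged (in metres and radians):
On the way:
1. the board, still smooth side up, sticks out at least 15 mm over the front edge (x of board in the frame of ledge below 0.045 m and angle between board's own z axis and vertical below 0.5 rad), for 0.1 s.
At the end, for the whole second after the job is handed in: The board lies still, ribs up, flat on the ledge (within 0.05 rad, its centre 104 to 112 mm above the worktop), no corner more than 3 mm over the front edge, its long side within 0.25 rad of the edge (angle between board's own z axis and vertical above 3.09 rad and z of board in the frame of ledge between 0.104 and 0.112 m and x of each of corner_a, corner_b, corner_c, corner_d in the frame of ledge above -0.003 m and angle between the y axis of board and the y axis of ledge, either way round below 0.25 rad and linear speed of board below 0.01 m/s and angular speed of board below 0.1 rad/s); the robot touches nothing.
It fails at once if the board is dropped or let fall over: it moves faster than 0.5 m/s with no finger touching it (linear speed of board above 0.5 m/s and contact force between board and the fingers below 0.05 N).
It fails at once if the board falls off the ledge onto the worktop (height (world z) of board below 0.05 m).
It fails at once if the tub, jar, cup or brush is shifted more than 20 mm (distance of any of tub, jar, cup, brush from where it was at the start of the episode above 0.02 m).
It fails at once if the tub, jar, cup or brush is tipped over (angle between any of tub, jar, cup, brush's own z axis and vertical above 0.35 rad).
It also fails if it takes over 72 s, if anything falls off the work surface, if the arm or the gripper's body presses on something with over 40 N, if the wrist force passes 120 N, or if a joint passes its speed limit or range.

ROBOT

A 6-joint arm with a two-finger parallel gripper is mounted at the origin on the work surface. World frame = base frame: x ahead of the robot, y to its left, z up, the work surface at z = 0. Lengths are in m, angles in degrees, forces in N, time in s.
With the tool pointing down it reaches from about 0.35 to 0.875 m from the base axis. Payload 4.2 kg.
Tool frame: the origin (TCP) lies midway between the tips of the shut fingers; the grasp point (between the pads) lies 19 mm behind it; z points along the fingers, y is the line along which they close (so a half turn about z gives the same grasp; the last joint's range is limited). The gripper opens to 87 mm and grips with 3 to 60 N. Pads are 19 mm wide; open, the fingers measure 117 mm over their backs; the gripper's body (75 mm by 190 mm) begins 51 mm behind the grasp point.
Start: joints at [14.817, 22.042, 0.453, 0, -68.411, -14.817], TCP at [0.625, 0, 0.223] pointing down, gripper open.
Joint ranges: [-179.83, 179.83], [-69.29, 118.12], [-61.27, 80.66], [-181.25, 117.63], [-171.15, -9.14], [-177.46, 177.46]. Speed limits (degrees/s): [159.86, 159.86, 180, 180, 180, 180].

INTERFACE

Orientations are given as a 3x3 rotation matrix whose columns are the frame's x, y, z axes.
In Python, from station import sense, capture, finish_job, silhouettes, landmark_of gives the robot as it stands.
- The arm moves only by the tool step_arm, never from a script. Its arguments are lists of equal length, an entry for each row: "linear": the shift along the tool's x, y, z in mm, a list of three; "delta_rot": the turn, a rotation vector about the tool's x, y, z in rad, a list of three; "grip": the finger opening in mm, from 0 to 87. A call has 1 to 10 rows; each row shifts and turns the commanded pose from where the row before left it, along the tool's axes as they then stand; what a row does not reach is not made up. A row lasts 1/8 s, in which the tool goes at most 62.5 mm and 10.7 degrees, less where a joint would pass 70% of its speed; a pose out of reach is approached as far as the arm can. A call with a gripper value outside its range is refused whole. The fingers move at their own pace and stop on an object; the grip force is fixed at half the most. Time passes only in rows, so rows that do not move let the fingers close. It gives the time, the measured TCP pose, the force, the opening and the grip force at its end, in the units of the state.
- sense(): the state, without advancing time (a new reading comes with each control period).
- capture(name): name is "scene" or "side" or "wrist"; returns a dict with "img" (400x640x3 uint8, red, green, blue), "fx", "fy", "cx", "cy" (pixels), "world_to_cam" (4x4, takes a point from world to camera coordinates); the wrist camera has in their place "mount" (4x4, takes a point from camera to tool coordinates, whose origin is the TCP and whose axes are the flange's). Camera axes: x right, y up, looking along -z (the intrinsics and any distortion apply to the point x, -y, -z); pixel columns grow to the right and rows downward; lengths in m; the calibration is good to about 2 mm. The wrist camera is an equidistant fisheye: a pixel r from the principal point sees the ray r / f radians off the axis. A picture is of the moment at which its call begins: read the wrist's pose just before it. There is no depth.
- finish_job(): hands the job in; it is judged then, once.
Trained networks look in the newest picture that a camera, given by its name, has taken for a name from the list of things; names that differ only in an ending like _2 or _b are one class to them, and where a whole thing is asked for, a point or a joint stands for the part that bears it (a point fixed in the world has none). Each returns a list of dicts, best first, with "score" (0 to 1); they miss things now and then, are a little off and sometimes report something else, mostly with a low value. They report only what shows in the picture. A call takes as long as a camera call. They do not tell look-alikes from the thing itself.
- silhouettes(camera, label): "mask" (400x640 bool, what is visible of it) and "point" ([column, row] in pixels, amid what is visible of it).
- landmark_of(camera, label): "point" ([column, row] in pixels: a listed point, or the origin of a listed thing).
The state is a dict: "time_s": time; "joints": joint angles; "joint_velocities": joint speeds; "effort": joint torques, N m; "tcp_pos": TCP position; "ee_rot": TCP orientation; "wrist_force": force on the tool from outside, world axes, zero at the start; "moment": the same for the moment, N m; "gripper_width": opening from 0.0 (shut) to 1.0 (fully open); "gripper_force": force on a finger pad.
Only numpy, scipy, OpenCV 4.12 (cv2) and the standard library are available. Lean on these libraries where they do the work, as an engineer would, in place of code of your own. Each camera call takes 0.05 s, during which the arm holds its last target. There are 200 camera calls.

## Working session

There is one attempt and no reset: what is moved stays moved. The work goes in short steps, Python scripts to look and compute and a tool call to move; the robot and the scene stay as the last step left them, time stands still between calls to the robot, and variables do not carry over. Pictures are saved under pics/ and viewed, at most 10 in all, crops included, and the job is handed in when it is done.

Besides the shell and the picture viewer there is one more tool, called after ">>>" as name(argument=value, ...), one argument or row to a line, values as JSON. step_arm: Moves the arm, as the interface text tells. Its arguments: {"type":"object","properties":{"linear":{"type":"array"},"delta_rot":{"type":"array"},"grip":{"type":"array"}},"required":["linear","delta_rot","grip"]}

```bash
mkdir -p pics
cat > h.py <<'E'
import numpy as np, cv2
from station import *
def cam(n):
    s=sense(); c=capture(n); return s,c
def save(img,name): cv2.imwrite('pics/'+name,cv2.cvtColor(img,cv2.COLOR_RGB2BGR))
def proj(c,P):
    P=np.atleast_2d(P); q=(c['world_to_cam']@np.c_[P,np.ones(len(P))].T)[:3]
    return np.c_[c['cx']+c['fx']*q[0]/-q[2], c['cy']-c['fy']*q[1]/-q[2]]
def back(c,uv,z):
    uv=np.atleast_2d(uv); M=np.linalg.inv(c['world_to_cam'])
    d=np.c_[(uv[:,0]-c['cx'])/c['fx'],-(uv[:,1]-c['cy'])/c['fy'],-np.ones(len(uv))]@M[:3,:3].T
    o=M[:3,3]; return o+d*((z-o[2])/d[:,2])[:,None]
E
python3 - <<'E'
from h import *
s=sense();print(s)
for n in['scene','side']:
    c=capture(n);save(c['img'],n+'0.png');print(n,c['fx'],c['fy'],c['cx'],c['cy'],np.round(np.linalg.inv(c['world_to_cam']),3).tolist(),[k for k in c])
    for l in['board','ledge','tub','jar','cup','brush']:
        print(l,[(np.round(d['point']),round(d['score'],2)) for d in landmark_of(n,l)],[(np.round(d['point']),round(d['score'],2),d['mask'].sum()) for d in silhouettes(n,l)])
E
```

```text
{'time_s': 0.0, 'joints': array([ 1.48180241e+01,  2.20918019e+01,  3.80513743e-01, -2.99622979e-02,
       -6.84119060e+01, -1.48166185e+01]), 'joint_velocities': array([ 0.06002826, -0.06829824,  0.02658565, -0.04762561,  0.02660057,
        0.04426914]), 'effort': array([ 5.69075401e-04, -3.90661991e+01,  1.87403029e+01,  4.22001421e+00,
        1.09914420e-02, -1.81494070e-04]), 'tcp_pos': array([6.24397134e-01, 3.98643581e-05, 2.21451144e-01]), 'ee_rot': array([[-1.68309814e-04, -9.99997559e-01, -2.20294832e-03],
       [-9.99999983e-01,  1.68486017e-04, -7.97997038e-05],
       [ 8.01706750e-05,  2.20293485e-03, -9.99997570e-01]]), 'wrist_force': array([ 2.0166305 , -0.42151715,  0.29819643]), 'moment': array([ 0.00881749,  0.00125055, -0.02557142]), 'gripper_force': 0.0, 'gripper_width': 1.0007254708227284}
scene 423.26825285548836 423.26825285548836 313.38874112343115 202.93240225957007 [[-0.297, -0.662, 0.688, 1.267], [0.955, -0.195, 0.224, 0.283], [-0.015, 0.723, 0.69, 0.829], [0.0, 0.0, 0.0, 1.0]] ['img', 'fx', 'fy', 'cx', 'cy', 'world_to_cam']
board [(array([324., 280.]),
[... 1007 characters left out ...]
y([226., 164.]), 0.58), (array([288., 212.]), 0.57)] [(array([337., 253.]), 0.93, np.int64(2650)), (array([367., 190.]), 0.92, np.int64(1458)), (array([225., 163.]), 0.72, np.int64(1247)), (array([286., 212.]), 0.55, np.int64(1659))]
ledge [(array([335., 244.]), 0.86)] [(array([338., 250.]), 0.68, np.int64(2705)), (array([347., 299.]), 0.66, np.int64(24584))]
tub [] [(array([421., 235.]), 0.61, np.int64(1610))]
jar [(array([312., 318.]), 0.67)] [(array([308., 308.]), 0.68, np.int64(1467))]
cup [(array([428., 290.]), 0.97)] [(array([434., 284.]), 0.62, np.int64(982)), (array([364., 306.]), 0.24, np.int64(1531))]
brush [(array([363., 312.]), 0.72)] [(array([367., 304.]), 0.73, np.int64(1650))]
```

Run:
```python
import cv2,numpy as np
a=cv2.imread('pics/scene0.png');b=cv2.imread('pics/side0.png')
cv2.imwrite('pics/crop_scene.png',cv2.resize(a[80:380,110:510],None,fx=2,fy=2,interpolation=cv2.INTER_CUBIC))
cv2.imwrite('pics/crop_side.png',cv2.resize(b[110:400,180:520],None,fx=2,fy=2,interpolation=cv2.INTER_CUBIC))
```

```text
(no output)
```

View pics/crop_scene.png

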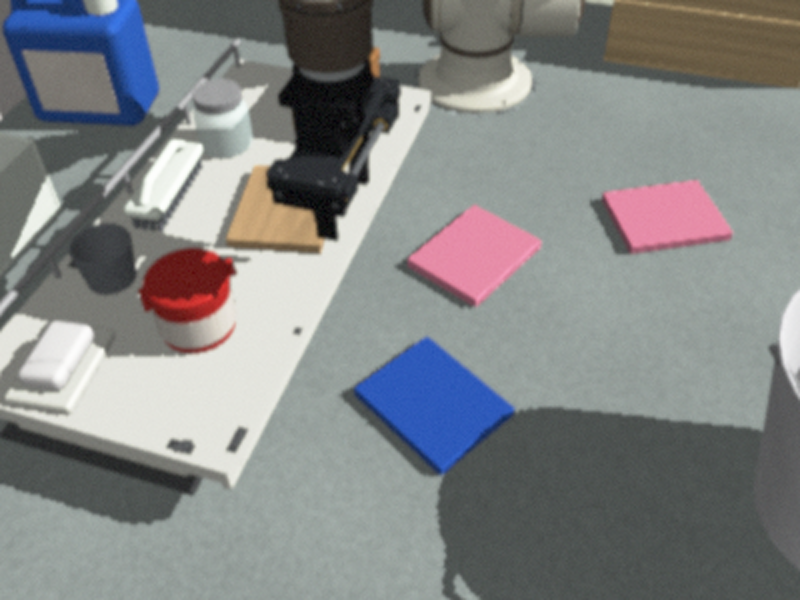

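View pics/crop_side.png

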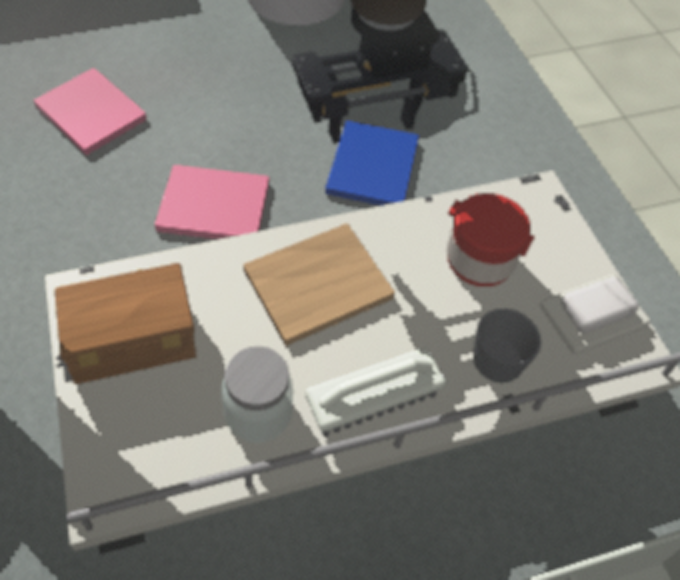

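The wooden board is at scene (245,184) and side (340,250), smooth back up. The look-alikes are pink at scene (347,207) and (443,187), and blue at (328,282), all on the worktop. I choose the wooden one on the ledge. Next I compute the geometry.

Run:
```python
from h import *
c=capture('side'); im=c['img']
m=silhouettes('side','board')
for d in m:
    print(np.round(d['point']),d['score'])
b=min(m,key=lambda d:np.hypot(*(np.array(d['point'])-[338,250])))
def quad(mask):
    cs,_=cv2.findContours(mask.astype('uint8'),0,2); k=max(cs,key=cv2.contourArea)
    r=cv2.minAreaRect(k); e=cv2.approxPolyDP(cv2.convexHull(k),6,True); return e[:,0]
q=quad(b['mask']);print('mask quad',q, np.round(back(c,q,.116),3).tolist())
eye=np.array([[244,268],[348,226],[394,291],[291,338]])/2+[180,110]
print('board eye',np.round(back(c,eye,.116),3).tolist())
led=np.array([[47,275],[555,172],[72,515+20]])/2+[180,110]
print('ledge side',np.round(back(c,led,.1),3).tolist())
print('far/near objs',{l:np.round(back(c,[d['point'] for d in landmark_of('side',l)][:1] or [[0,0]],.1),3).tolist() for l in['jar','cup','brush','tub']})
c=capture('scene')
led=np.array([[232,472],[432,92],[0,405]])/2+[110,80]
print('ledge scene',np.round(back(c,led,.1),3).tolist())
eye=np.array([[258,168],[229,243],[322,247]])/2+[110,80]
print('board eye scene',np.round(back(c,eye,.116),3).tolist())
print({l:np.round(back(c,[d['point'] for d in landmark_of('scene',l)][:1] or [[0,0]],.1),3).tolist() for l in['jar','cup','brush','tub']})
```

```text
[339. 250.] 0.89
[366. 191.] 0.67
[285. 210.] 0.65
mask quad [[353 221]
 [376 257]
 [321 282]
 [301 242]] [[0.583, -0.054, 0.116], [0.602, -0.173, 0.116], [0.455, -0.204, 0.116], [0.437, -0.083, 0.116]]
board eye [[0.438, -0.09, 0.116], [0.583, -0.061, 0.116], [0.606, -0.17, 0.116], [0.467, -0.199, 0.116]]
ledge side [[0.2, -0.026, 0.1], [0.9, -0.035, 0.1], [0.198, -0.347, 0.1]]
far/near objs {'jar': [[0.412, -0.273, 0.1]], 'cup': [[0.692, -0.289, 0.1]], 'brush': [[0.535, -0.293, 0.1]], 'tub': [[0.725, -0.152, 0.1]]}
ledge scene [[0.895, -0.023, 0.1], [0.202, -0.018, 0.1], [0.893, -0.292, 0.1]]
board eye scene [[0.468, -0.188, 0.116], [0.614, -0.16, 0.116], [0.588, -0.048, 0.116]]
{'jar': [[0.404, -0.273, 0.1]], 'cup': [[0.703, -0.284, 0.1]], 'brush': [[0.528, -0.3, 0.1]], 'tub': [[0.724, -0.148, 0.1]]}
```

>>> step_arm(
  linear=[
    [45,14,0],
    [45,14,0],
    [45,14,0],
    [45,14,0],
    [42,14,0],
    [0,0,0],
    [0,0,0],
    [0,0,0],
  ],
  delta_rot=[
    [0,0,0],
    [0,0,0],
    [0,0,0],
    [0,0,0],
    [0,0,0],
    [0,0,-0.095],
    [0,0,-0.095],
    [0,0,0],
  ],
  grip=[50,50,50,50,50,50,50,50],
)

```text
time_s: 2.85
tcp_pos: [0.5549, -0.2221, 0.2226]
ee_rot: [[0.187, -0.982, 0.0], [-0.982, -0.187, 0.0], [0.0, -0.0, -1.0]]
wrist_force: [0.8, 0.1, -0.3]
gripper_width: 0.576
gripper_force: 0.0
```

```bash
cat >> h.py <<'E'
def wproj(s,c,P):
    T=np.eye(4);T[:3,:3]=s['ee_rot'];T[:3,3]=s['tcp_pos'];P=np.atleast_2d(P)
    q=(np.linalg.inv(T@c['mount'])@np.c_[P,np.ones(len(P))].T)[:3]
    x,y,z=q[0],-q[1],-q[2];r=np.hypot(x,y);th=np.arctan2(r,z)
    return np.c_[c['cx']+c['fx']*th*x/r,c['cy']+c['fy']*th*y/r]
def wback(s,c,uv,zz):
    T=np.eye(4);T[:3,:3]=s['ee_rot'];T[:3,3]=s['tcp_pos'];M=T@c['mount'];uv=np.atleast_2d(uv)
    a=(uv[:,0]-c['cx'])/c['fx'];b=(uv[:,1]-c['cy'])/c['fy'];th=np.hypot(a,b)
    d=np.c_[np.sin(th)*a/th,-np.sin(th)*b/th,-np.cos(th)]@M[:3,:3].T;o=M[:3,3]
    return o+d*((zz-o[2])/d[:,2])[:,None]
E
python3 - <<'E'
from h import *
s,c=cam('wrist');im=c['img'].copy();print(s['tcp_pos'],np.round(s['ee_rot'],3).tolist(),s['gripper_width'])
print({k:c[k] for k in('fx','fy','cx','cy')},np.round(c['mount'],3).tolist())
for k in['corner_a','corner_b','corner_c','corner_d','board']:
    for d in landmark_of('wrist',k): print(k,np.round(d['point']),round(d['score'],2),np.round(wback(s,c,d['point'],.108),3).tolist())
E=np.array([[.437,-.083],[.583,-.055],[.603,-.172],[.46,-.201]])
for p in wproj(s,c,np.c_[E,np.full(4,.116)]): cv2.circle(im,tuple(int(v) for v in p),3,(255,0,0),1)
for p in wproj(s,c,np.c_[np.linspace(.3,.8,11),np.full(11,-.026),np.full(11,.1)]): cv2.circle(im,tuple(int(v) for v in p),3,(0,0,255),1)
save(im,'w1.png')
E
```

```text
[ 0.55491389 -0.22214131  0.22260338] [[0.187, -0.982, 0.0], [-0.982, -0.187, 0.0], [0.0, -0.0, -1.0]] 0.5757614598690132
{'fx': 309.70691628693146, 'fy': 309.70691628693146, 'cx': 317.5287019770493, 'cy': 198.9464852447366} [[0.001, 0.957, 0.29, 0.08], [1.0, -0.001, -0.001, -0.001], [-0.001, 0.29, -0.957, -0.163], [0.0, 0.0, 0.0, 1.0]]
corner_a [257. 232.] 0.88 [[0.607, -0.172, 0.108]]
corner_a [406. 235.] 0.64 [[0.461, -0.197, 0.108]]
corner_a [266. 329.] 0.57 [[0.584, -0.051, 0.108]]
corner_a [392. 323.] 0.56 [[0.442, -0.085, 0.108]]
corner_b [257. 232.] 0.88 [[0.607, -0.172, 0.108]]
corner_b [406. 235.] 0.64 [[0.461, -0.197, 0.108]]
corner_b [266. 329.] 0.57 [[0.584, -0.051, 0.108]]
corner_b [392. 323.] 0.56 [[0.442, -0.085, 0.108]]
corner_c [257. 232.] 0.88 [[0.607, -0.172, 0.108]]
corner_c [406. 235.] 0.64 [[0.461, -0.197, 0.108]]
corner_c [266. 329.] 0.57 [[0.584, -0.051, 0.108]]
corner_c [392. 323.] 0.56 [[0.442, -0.085, 0.108]]
corner_d [257. 232.] 0.88 [[0.607, -0.172, 0.108]]
corner_d [406. 235.] 0.64 [[0.461, -0.197, 0.108]]
corner_d [266. 329.] 0.57 [[0.584, -0.051, 0.108]]
corner_d [392. 323.] 0.56 [[0.442, -0.085, 0.108]]
board [332. 287.] 0.84 [[0.522, -0.125, 0.108]]
board [144. 231.] 0.59 [[0.734, -0.146, 0.108]]
```

View pics/w1.png

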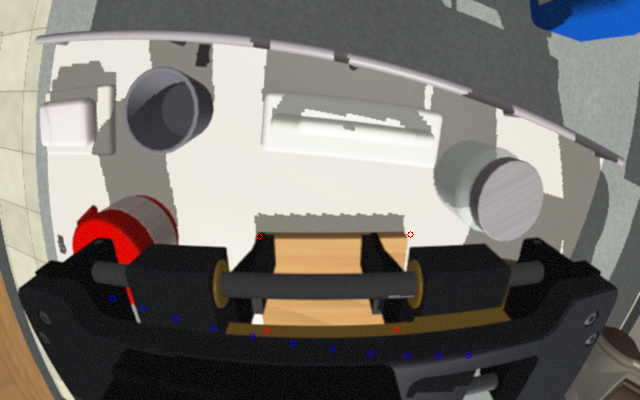

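>>> step_arm(
  linear=[
    [0,0,40],
    [0,0,40],
    [0,0,25],
    [0,0,10],
    [0,0,0],
    [-10,3,0],
    [-10,3,0],
    [-8,3,0],
    [-8,3,0],
  ],
  delta_rot=[
    [0,0,0],
    [0,0,0],
    [0,0,0],
    [0,0,0],
    [0,0,0],
    [0,0,0],
    [0,0,0],
    [0,0,0],
    [0,0,0],
  ],
  grip=[50,50,50,50,50,50,50,50,50],
)

```text
time_s: 4.28
tcp_pos: [0.5367, -0.1885, 0.1083]
ee_rot: [[0.189, -0.982, 0.002], [-0.982, -0.189, -0.001], [0.001, -0.002, -1.0]]
wrist_force: [1.3, -1.8, 0.1]
gripper_width: 0.579
gripper_force: 0.9
```

>>> step_arm(
  linear=[
    [-7,-1,0],
    [-8,-1,0],
    [-8,-1,0],
    [-8,-1,0],
    [-8,-1,0],
    [-8,0,0],
    [-8,0,0],
    [-6,0,0],
    [-3,0,0],
    [0,0,0],
  ],
  delta_rot=[
    [0,0,0.027],
    [0,0,0.027],
    [0,0,0.027],
    [0,0,0.027],
    [0,0,0.027],
    [0,0,0.027],
    [0,0,0.028],
    [0,0,0],
    [0,0,0],
    [0,0,0],
  ],
  grip=[50,50,50,50,50,50,50,50,50,50],
)

```text
time_s: 5.52
tcp_pos: [0.5355, -0.1243, 0.1076]
ee_rot: [[0.0, -1.0, 0.0], [-1.0, -0.0, 0.0], [-0.0, -0.0, -1.0]]
wrist_force: [-0.6, -0.3, -0.4]
gripper_width: 0.578
gripper_force: 0.3
```

```bash
cat >> h.py <<'E'
def bcorn(names=('scene','side','wrist'),z=.108):
    for n in names:
        s,c=cam(n)
        for d in landmark_of(n,'corner_a')+landmark_of(n,'board'):
            P=(wback(s,c,d['point'],z) if n=='wrist' else back(c,d['point'],z))[0]
            if abs(P[0]-.53)<.14 and -.25<P[1]<.05: print(n,np.round(d['point']),round(d['score'],2),np.round(P,3))
E
python3 - <<'E'
from h import *
bcorn()
c=capture('side');save(cv2.resize(c['img'][130:330,180:480],None,fx=2.4,fy=2.4),'s2.png')
E
```

```text
scene [290. 217.] 0.96 [0.61  0.009 0.108]
scene [308. 177.] 0.87 [0.46  0.007 0.108]
scene [269. 166.] 0.81 [ 0.442 -0.112  0.108]
scene [244. 207.] 0.66 [ 0.611 -0.111  0.108]
scene [310. 211.] 0.62 [0.578 0.048 0.108]
scene [278. 191.] 0.96 [ 0.533 -0.049  0.108]
side [298. 216.] 0.78 [0.449 0.005 0.108]
side [379. 212.] 0.61 [ 0.661 -0.036  0.108]
side [309. 229.] 0.59 [ 0.466 -0.044  0.108]
side [288. 213.] 0.84 [0.426 0.022 0.108]
side [368. 189.] 0.73 [0.663 0.048 0.108]
side [331. 230.] 0.68 [ 0.52  -0.062  0.108]
```

View pics/s2.png

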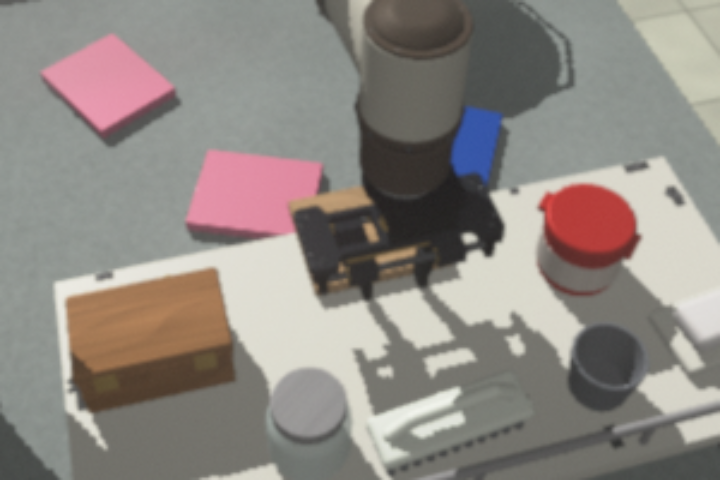

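>>> step_arm(
  linear=[
    [-5,0,0],
    [-4,0,0],
    [0,0,0],
    [5,0,0],
    [0,0,-40],
    [0,0,-50],
    [0,0,-50],
    [0,0,-50],
    [-40,0,0],
    [-50,0,0],
  ],
  delta_rot=[
    [0,0,0],
    [0,0,0],
    [0,0,0],
    [0,0,0],
    [0,0,0],
    [0,0,0],
    [0,0,0],
    [0,0,0],
    [0,0,0],
    [0,0,0],
  ],
  grip=[50,50,50,50,60,87,87,87,87,87],
)

```text
time_s: 7.28
tcp_pos: [0.5355, -0.0304, 0.2984]
ee_rot: [[-0.003, -1.0, 0.002], [-1.0, 0.003, 0.001], [-0.001, -0.002, -1.0]]
wrist_force: [0.2, -0.2, -0.6]
gripper_width: 0.995
gripper_force: 0.0
```

Run:
```python
from h import *
print(sense()['joints'],sense()['tcp_pos'])
for n in('scene','side'):
    s,c=cam(n)
    for d in silhouettes(n,'board'):
        cs,_=cv2.findContours(d['mask'].astype('uint8'),0,2);k=max(cs,key=cv2.contourArea)
        e=cv2.approxPolyDP(cv2.convexHull(k),5,True)[:,0]
        p=np.mean(c['img'][d['mask']],0).round()
        z=.116 if p[0]>p[2]*1.2 and p[1]>p[2] else .016
        print(n,np.round(d['point']),p,z,np.round(back(c,e,z)[:,:2],3).tolist())
bcorn()
```

```text
[ 1.40723419e+01  1.06613683e+01 -4.57755975e+00 -2.13546431e-02
 -7.46462526e+01 -1.42167209e+01] [ 0.53553642 -0.03038783  0.29836181]
scene [327. 283.] [ 45.  84. 172.] 0.016 [[0.606, 0.09], [0.68, 0.215], [0.786, 0.161], [0.71, 0.032]]
scene [278. 193.] [183. 152. 112.] 0.116 [[0.46, -0.1], [0.461, 0.015], [0.613, 0.018], [0.615, -0.094]]
scene [442. 187.] [214. 129. 154.] 0.016 [[0.299, 0.443], [0.379, 0.316], [0.274, 0.263], [0.204, 0.391]]
scene [347. 207.] [217. 132. 157.] 0.016 [[0.348, 0.091], [0.402, 0.193], [0.535, 0.129], [0.48, 0.027]]
side [332. 224.] [173. 144. 111.] 0.116 [[0.6, 0.015], [0.598, -0.111], [0.455, -0.11], [0.454, 0.011]]
side [224. 166.] [208. 137. 155.] 0.016 [[0.3, 0.445], [0.365, 0.308], [0.263, 0.261], [0.196, 0.391]]
side [368. 189.] [ 58.  85. 159.] 0.016 [[0.775, 0.158], [0.706, 0.039], [0.647, 0.051], [0.612, 0.101], [0.675, 0.212]]
side [283. 210.] [211. 133. 152.] 0.016 [[0.384, 0.182], [0.522, 0.116], [0.46, 0.039], [0.358, 0.067], [0.345, 0.096]]
scene [316. 177.] 0.88 [0.454 0.025 0.108]
scene [296. 216.] 0.82 [0.605 0.021 0.108]
scene [247
[... 215 characters left out ...]
de [298. 209.] 0.8 [0.454 0.028 0.108]
side [342. 206.] 0.74 [0.574 0.008 0.108]
side [365. 231.] 0.71 [ 0.605 -0.089  0.108]
side [377. 210.] 0.64 [ 0.659 -0.029  0.108]
side [307. 231.] 0.62 [ 0.462 -0.048  0.108]
side [286. 210.] 0.98 [0.424 0.034 0.108]
side [365. 190.] 0.87 [0.653 0.048 0.108]
side [330. 225.] 0.83 [ 0.522 -0.046  0.108]
wrist [391. 116.] 0.97 [ 0.452 -0.103  0.108]
wrist [256. 113.] 0.94 [ 0.606 -0.106  0.108]
wrist [213. 201.] 0.78 [ 0.666 -0.002  0.108]
wrist [261. 214.] 0.77 [0.606 0.016 0.108]
wrist [430. 230.] 0.75 [0.391 0.038 0.108]
wrist [275. 237.] 0.66 [0.589 0.046 0.108]
wrist [382. 211.] 0.65 [0.457 0.012 0.108]
wrist [322. 169.] 0.77 [ 0.531 -0.041  0.108]
```

>>> step_arm(
  linear=[
    [-50,2,0],
    [-50,2,0],
    [-50,2,0],
    [0,0,0],
    [0,0,0],
    [0,0,0],
    [0,0,0],
    [0,0,0],
    [0,0,0],
    [0,0,0],
  ],
  delta_rot=[
    [0,0,0],
    [0,0,0],
    [0,0,0],
    [0,0.17,0],
    [0,0.17,0],
    [0,0.17,0],
    [0,0.17,0],
    [0,0.17,0],
    [0,0.17,0],
    [0,0.17,0],
  ],
  grip=[87,87,87,87,87,87,87,87,87,87],
)

```text
time_s: 9.18
tcp_pos: [0.5298, 0.1201, 0.2977]
ee_rot: [[-0.001, -1.0, 0.001], [-0.367, -0.001, -0.93], [0.93, -0.001, -0.367]]
wrist_force: [0.2, 0.1, -0.2]
gripper_width: 1.0
gripper_force: 0.0
```

```bash
python3 -c "
from h import *
s=sense();print(s['joints'],s['tcp_pos'],np.round(s['ee_rot'],3).tolist())"
```

```text
[  48.07409688   30.92593085  -15.42025707   39.56337185 -102.20285126
  -61.85444989] [0.52982627 0.12005619 0.2977316 ] [[-0.001, -1.0, 0.001], [-0.367, -0.001, -0.93], [0.93, -0.001, -0.367]]
```

>>> step_arm(
  linear=[
    [0,0,0],
    [0,0,0],
    [0,0,0],
    [0,0,0],
    [0,0,0],
    [0,0,0],
    [0,0,0],
    [0,0,0],
    [0,0,0],
    [0,0,0],
  ],
  delta_rot=[
    [0,0.15,0],
    [0,0.15,0],
    [0,0,-0.18],
    [0,0,-0.18],
    [0,0,-0.18],
    [0,0,-0.18],
    [0,0,-0.18],
    [0,0,-0.18],
    [0,0,-0.18],
    [0,0,-0.18],
  ],
  grip=[87,87,87,87,87,87,87,87,87,87],
)

```text
time_s: 10.42
tcp_pos: [0.5298, 0.1194, 0.2973]
ee_rot: [[0.992, -0.125, -0.0], [-0.01, -0.08, -0.997], [0.124, 0.989, -0.081]]
wrist_force: [-0.2, -1.1, 0.6]
gripper_width: 0.999
gripper_force: 0.0
```

```bash
python3 -c "
from h import *
s=sense();print(s['joints'],s['tcp_pos'],np.round(s['ee_rot'],3).tolist())"
```

```text
[  48.3169096    37.21457632  -19.08572777   44.93675274 -110.21841431
   15.99483067] [0.52975675 0.11939102 0.29734342] [[0.992, -0.125, -0.0], [-0.01, -0.08, -0.997], [0.124, 0.989, -0.081]]
```

>>> step_arm(
  linear=[
    [0,0,0],
    [0,-40,0],
    [0,-50,0],
    [0,-50,0],
    [0,-31,0],
    [0,0,40],
    [0,0,40],
    [0,0,0],
  ],
  delta_rot=[
    [0,0,-0.126],
    [0,0,0],
    [0,0,0],
    [0,0,0],
    [0,0,0],
    [0,0,0],
    [0,0,0],
    [0,0,0],
  ],
  grip=[87,87,87,87,87,87,87,87],
)

```text
time_s: 11.42
tcp_pos: [0.5295, 0.0506, 0.1204]
ee_rot: [[1.0, -0.003, -0.004], [-0.004, -0.079, -0.997], [0.002, 0.997, -0.079]]
wrist_force: [0.3, 0.4, 0.8]
gripper_width: 0.997
gripper_force: 0.0
```

Run:
```python
from h import *
s=sense();print(s['joints'],s['tcp_pos'],np.round(s['ee_rot'],3).tolist())
c=capture('side');a=cv2.resize(c['img'][130:330,180:480],None,fx=2,fy=2)
c=capture('scene');b=cv2.resize(c['img'][100:290,190:490],None,fx=1,fy=1)
save(a,'s3.png')
bcorn(('side','scene'))
```

```text
[ 43.89208742  48.95208425 -28.53680645  45.85061358 -94.20462953
   8.83714665] [0.52946125 0.05060494 0.12043764] [[1.0, -0.003, -0.004], [-0.004, -0.079, -0.997], [0.002, 0.997, -0.079]]
side [355. 205.] 0.91 [0.607 0.002 0.108]
side [344. 207.] 0.9 [0.576 0.004 0.108]
side [308. 230.] 0.83 [ 0.464 -0.048  0.108]
side [367. 235.] 0.81 [ 0.607 -0.1    0.108]
side [307. 247.] 0.65 [ 0.449 -0.096  0.108]
side [381. 211.] 0.6 [ 0.669 -0.035  0.108]
side [297. 212.] 0.58 [0.451 0.019 0.108]
side [289. 209.] 0.95 [0.431 0.034 0.108]
side [334. 224.] 0.79 [ 0.534 -0.046  0.108]
side [366. 195.] 0.57 [0.648 0.028 0.108]
scene [296. 216.] 0.96 [0.603 0.022 0.108]
scene [314. 178.] 0.93 [0.459 0.021 0.108]
scene [273. 167.] 0.89 [ 0.446 -0.099  0.108]
scene [310. 211.] 0.84 [0.579 0.048 0.108]
scene [248. 208.] 0.66 [ 0.612 -0.098  0.108]
scene [279. 191.] 0.85 [ 0.531 -0.05   0.108]
```

View pics/s3.png

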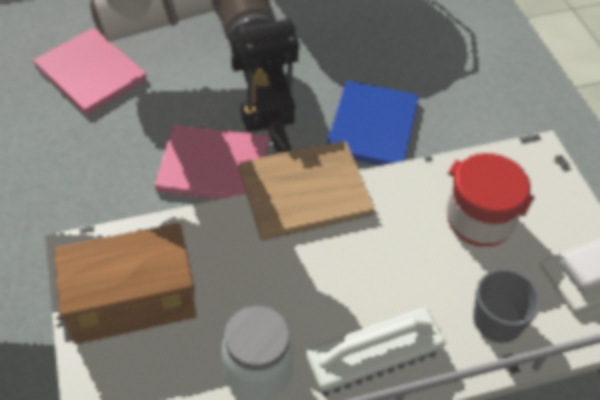

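>>> step_arm(
  linear=[
    [0,0,25],
    [0,0,25],
    [0,0,12],
    [0,0,6],
    [0,0,0],
  ],
  delta_rot=[
    [0,0,0],
    [0,0,0],
    [0,0,0],
    [0,0,0],
    [0,0,0],
  ],
  grip=[87,87,87,87,87],
)

```text
time_s: 12.45
tcp_pos: [0.5305, -0.0141, 0.1152]
ee_rot: [[1.0, -0.005, 0.0], [-0.0, -0.081, -0.997], [0.005, 0.997, -0.081]]
wrist_force: [-0.5, -0.0, 0.4]
gripper_width: 0.998
gripper_force: 0.0
```

>>> step_arm(
  linear=[
    [0,0,0],
    [0,0,0],
    [0,0,0],
    [0,0,0],
    [0,0,0],
    [0,0,0],
    [0,0,0],
    [0,0,0],
  ],
  delta_rot=[
    [0,0,0],
    [0,0,0],
    [0,0,0],
    [0,0,0],
    [0,0,0],
    [0,0,0],
    [0,0,0],
    [0,0,0],
  ],
  grip=[60,40,30,24,18,10,5,5],
)

```text
time_s: 13.45
tcp_pos: [0.5304, -0.0142, 0.115]
ee_rot: [[1.0, -0.005, 0.0], [-0.0, -0.081, -0.997], [0.005, 0.997, -0.081]]
wrist_force: [-0.3, 0.5, -0.6]
gripper_width: 0.184
gripper_force: 30.0
```

>>> step_arm(
  linear=[
    [0,5,0],
    [0,12,0],
    [0,20,0],
    [0,25,0],
    [0,25,0],
    [0,25,0],
    [0,20,0],
    [0,8,0],
    [0,0,0],
  ],
  delta_rot=[
    [0,0,0],
    [0,0,0],
    [0,0,0],
    [0,0,0],
    [0,0,0],
    [0,0,0],
    [0,0,0],
    [0,0,0],
    [0,0,0],
  ],
  grip=[5,5,5,5,5,5,5,5,5],
)

```text
time_s: 14.58
tcp_pos: [0.5295, -0.0258, 0.255]
ee_rot: [[1.0, -0.005, -0.0], [-0.001, -0.082, -0.997], [0.005, 0.997, -0.082]]
wrist_force: [0.0, -0.8, -2.3]
gripper_width: 0.178
gripper_force: 30.0
```

Run:
```python
from h import *
s=sense();print(s['joints'],s['tcp_pos'],s['wrist_force'],s['moment'],s['gripper_width'])
c=capture('side');a=c['img'][100:320,180:480]
c=capture('scene');b=c['img'][80:300,190:490]
save(cv2.resize(np.hstack([a,b]),None,fx=1.3,fy=1.3),'s4.png')
```

```text
[ 36.96571018  34.37953633 -34.43619611  53.53435207 -98.07975654
  16.64480973] [ 0.52945672 -0.02579246  0.25496075] [ 0.00472351 -0.78273143 -2.32597133] [ 2.90115001 -0.00494703 -0.0279531 ] 0.1783673462292299
```

View pics/s4.png

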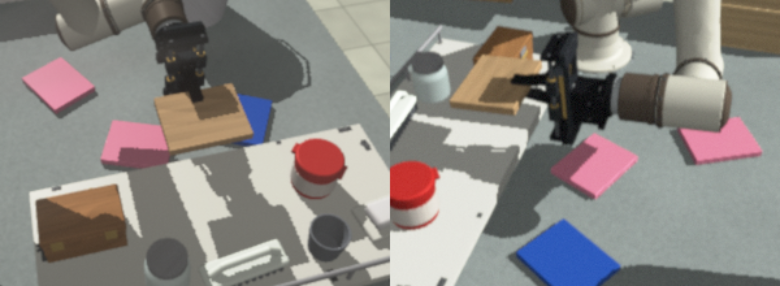

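>>> step_arm(
  linear=[
    [0,0,0],
    [0,0,0],
    [0,0,0],
    [0,0,0],
    [0,0,0],
    [0,0,0],
    [0,0,0],
    [0,0,0],
    [0,0,0],
    [0,0,0],
  ],
  delta_rot=[
    [0,0,0.08],
    [0,0,0.17],
    [0,0,0.17],
    [0,0,0.17],
    [0,0,0.17],
    [0,0,0.17],
    [0,0,0.17],
    [0,0,0.17],
    [0,0,0.17],
    [0,0,0.17],
  ],
  grip=[5,5,5,5,5,5,5,5,5,5],
)

```text
time_s: 15.92
tcp_pos: [0.5296, -0.0256, 0.2538]
ee_rot: [[-0.048, -0.999, -0.0], [-0.079, 0.004, -0.997], [0.996, -0.048, -0.08]]
wrist_force: [0.1, 0.3, -2.3]
gripper_width: 0.179
gripper_force: 30.0
```

>>> step_arm(
  linear=[
    [0,0,0],
    [0,0,0],
    [0,0,0],
    [0,0,0],
    [0,0,0],
    [0,0,0],
    [0,0,0],
    [0,0,0],
    [0,0,0],
    [0,0,0],
  ],
  delta_rot=[
    [0,0,0.17],
    [0,0,0.17],
    [0,0,0.17],
    [0,0,0.17],
    [0,0,0.17],
    [0,0,0.17],
    [0,0,0.17],
    [0,0,0.17],
    [0,0,0.172],
    [0,0,0],
  ],
  grip=[5,5,5,5,5,5,5,5,5,5],
)

```text
time_s: 17.18
tcp_pos: [0.5296, -0.0256, 0.2539]
ee_rot: [[-1.0, 0.002, -0.0], [0.0, 0.08, -0.997], [-0.002, -0.997, -0.08]]
wrist_force: [0.1, 1.0, -2.7]
gripper_width: 0.178
gripper_force: 30.0
```

Run:
```python
from h import *
s=sense();print(s['joints'],s['tcp_pos'],np.round(s['ee_rot'],3).tolist(),s['wrist_force'],s['moment'],s['gripper_width'])
c=capture('side');a=c['img'][100:320,180:480]
c=capture('scene');b=c['img'][80:300,190:490]
save(cv2.resize(np.hstack([a,b]),None,fx=1.3,fy=1.3),'s5.png')
```

```text
[  36.97982396   34.53133935  -34.45152599   53.53866933  -98.08707264
 -163.26678247] [ 0.52959217 -0.02556416  0.25390379] [[-1.0, 0.002, -0.0], [0.0, 0.08, -0.997], [-0.002, -0.997, -0.08]] [ 0.14241133  0.99811479 -2.69505034] [ 2.86876879 -0.10144368 -0.00603413] 0.17755039674924997
```

View pics/s5.png

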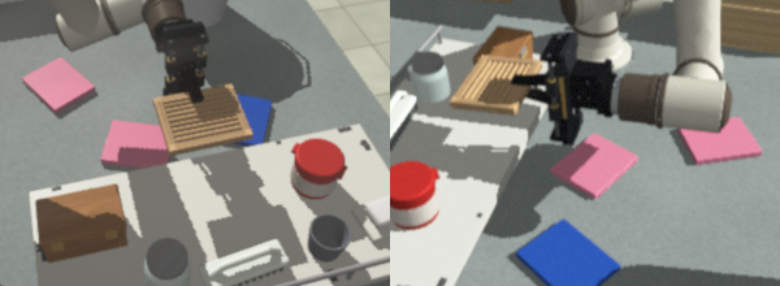

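>>> step_arm(
  linear=[
    [0,15,0],
    [0,30,0],
    [0,30,0],
    [0,30,0],
    [0,20,0],
    [0,7,0],
    [0,3,0],
    [0,2,0],
    [0,0,0],
  ],
  delta_rot=[
    [0,0,0],
    [0,0,0],
    [0,0,0],
    [0,0,0],
    [0,0,0],
    [0,0,0],
    [0,0,0],
    [0,0,0],
    [0,0,0],
  ],
  grip=[5,5,5,5,5,5,5,5,5],
)

```text
time_s: 18.4
tcp_pos: [0.5304, -0.0145, 0.1187]
ee_rot: [[-1.0, 0.006, 0.0], [0.0, 0.081, -0.997], [-0.006, -0.997, -0.081]]
wrist_force: [0.1, 0.4, -3.0]
gripper_width: 0.183
gripper_force: 30.0
```

>>> step_arm(
  linear=[
    [0,1.5,0],
    [0,1.5,0],
    [0,1,0],
    [0,0,0],
  ],
  delta_rot=[
    [0,0,0],
    [0,0,0],
    [0,0,0],
    [0,0,0],
  ],
  grip=[5,5,5,5],
)

```text
time_s: 18.9
tcp_pos: [0.5304, -0.0142, 0.1151]
ee_rot: [[-1.0, 0.005, 0.0], [0.0, 0.078, -0.997], [-0.005, -0.997, -0.078]]
wrist_force: [0.3, 1.0, 0.8]
gripper_width: 0.181
gripper_force: 30.0
```

>>> step_arm(
  linear=[
    [0,0,0],
    [0,0,0],
    [0,0,0],
    [0,0,0],
    [0,0,0],
    [0,0,0],
    [0,0,0],
    [0,0,0],
    [0,0,0],
    [0,0,0],
  ],
  delta_rot=[
    [0,0,0],
    [0,0,0],
    [0,0,0],
    [0,0,0],
    [0,0,0],
    [0,0,0],
    [0,0,0],
    [0,0,0],
    [0,0,0],
    [0,0,0],
  ],
  grip=[17,18,20,23,26,29,32,36,48,60],
)

```text
time_s: 20.15
tcp_pos: [0.5304, -0.0142, 0.1143]
ee_rot: [[-1.0, 0.005, 0.0], [0.0, 0.08, -0.997], [-0.005, -0.997, -0.08]]
wrist_force: [-0.6, 0.3, 0.7]
gripper_width: 0.557
gripper_force: 0.0
```

Run:
```python
from h import *
bcorn(('side','scene'))
```

```text
side [349. 202.] 0.93 [0.596 0.018 0.108]
side [309. 246.] 0.91 [ 0.454 -0.095  0.108]
side [306. 230.] 0.86 [ 0.458 -0.046  0.108]
side [298. 211.] 0.85 [0.453 0.02  0.108]
side [342. 205.] 0.79 [0.573 0.01  0.108]
side [381. 214.] 0.79 [ 0.665 -0.045  0.108]
side [317. 201.] 0.59 [0.511 0.043 0.108]
side [365. 233.] 0.55 [ 0.602 -0.094  0.108]
side [285. 211.] 0.9 [0.419 0.029 0.108]
side [367. 194.] 0.63 [0.653 0.033 0.108]
side [330. 223.] 0.58 [ 0.525 -0.04   0.108]
scene [316. 177.] 0.75 [0.453 0.026 0.108]
scene [269. 170.] 0.74 [ 0.461 -0.103  0.108]
scene [295. 219.] 0.73 [0.613 0.023 0.108]
scene [247. 207.] 0.59 [ 0.608 -0.103  0.108]
scene [280. 192.] 0.96 [ 0.533 -0.045  0.108]
```

>>> step_arm(
  linear=[
    [0,0,-20],
    [0,0,-40],
    [0,0,-40],
    [0,-30,0],
    [0,0,0],
    [0,0,0],
    [0,0,0],
    [0,0,0],
    [0,0,0],
    [0,0,0],
  ],
  delta_rot=[
    [0,0,0],
    [0,0,0],
    [0,0,0],
    [0,0,0],
    [0,0,-0.17],
    [0,0,-0.17],
    [0,0,-0.17],
    [0,0,-0.17],
    [0,0,-0.17],
    [0,0,-0.17],
  ],
  grip=[60,60,60,60,60,60,60,60,60,60],
)

```text
time_s: 21.7
tcp_pos: [0.5303, 0.0844, 0.1522]
ee_rot: [[-0.523, -0.852, 0.001], [-0.07, 0.041, -0.997], [0.849, -0.522, -0.081]]
wrist_force: [-0.0, -0.2, 0.4]
gripper_width: 0.692
gripper_force: 0.0
```

>>> step_arm(
  linear=[
    [0,0,0],
    [0,0,0],
    [0,0,0],
    [0,0,0],
    [0,0,0],
  ],
  delta_rot=[
    [0,0,-0.17],
    [0,0,-0.17],
    [0,0,-0.17],
    [0,0,-0.041],
    [0,0,0],
  ],
  grip=[60,60,60,60,60],
)

```text
time_s: 22.32
tcp_pos: [0.5303, 0.0842, 0.1521]
ee_rot: [[-0.006, -1.0, 0.001], [-0.081, -0.001, -0.997], [0.997, -0.006, -0.081]]
wrist_force: [-0.1, 0.3, -0.1]
gripper_width: 0.693
gripper_force: 0.0
```

Run:
```python
from h import *
s=sense();print(s['joints'])
bcorn(('side','scene'))
c=capture('side');a=c['img'][100:320,180:480]
c=capture('scene');b=c['img'][80:300,190:490]
save(cv2.resize(np.hstack([a,b]),None,fx=1.3,fy=1.3),'s6.png')
```

```text
[ 46.38075886  47.09406953 -25.2436955   44.05872323 -98.12554471
 -78.11252798]
side [341. 206.] 0.9 [0.569 0.008 0.108]
side [366. 235.] 0.84 [ 0.602 -0.1    0.108]
side [300. 212.] 0.81 [0.457 0.016 0.108]
side [350. 200.] 0.7 [0.599 0.023 0.108]
side [308. 231.] 0.66 [ 0.462 -0.049  0.108]
side [318. 199.] 0.58 [0.515 0.048 0.108]
side [287. 212.] 0.77 [0.425 0.025 0.108]
side [366. 191.] 0.64 [0.654 0.043 0.108]
side [332. 224.] 0.58 [ 0.528 -0.045  0.108]
scene [314. 178.] 0.94 [0.459 0.021 0.108]
scene [271. 166.] 0.9 [ 0.442 -0.105  0.108]
scene [249. 203.] 0.78 [ 0.595 -0.104  0.108]
scene [309. 211.] 0.69 [0.578 0.048 0.108]
scene [292. 217.] 0.67 [0.609 0.013 0.108]
scene [280. 191.] 0.62 [ 0.532 -0.046  0.108]
```

View pics/s6.png

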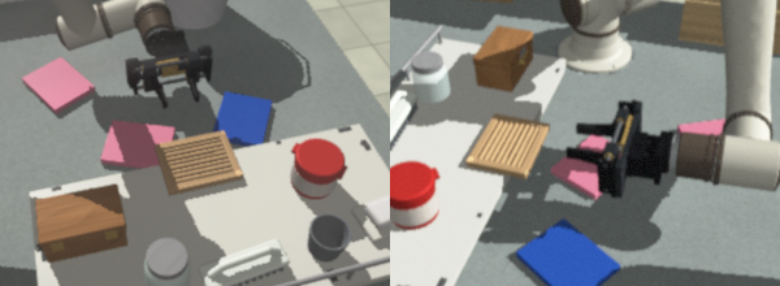

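>>> step_arm(
  linear=[
    [-15,0,0],
    [-13,0,0],
    [0,0,25],
    [0,0,25],
    [0,0,8],
    [0,0,8],
    [0,0,8],
    [0,0,8],
    [0,0,8],
    [0,0,0],
  ],
  delta_rot=[
    [0,0,0],
    [0,0,0],
    [0,0,0],
    [0,0,0],
    [0,0,0],
    [0,0,0],
    [0,0,0],
    [0,0,0],
    [0,0,0],
    [0,0,0],
  ],
  grip=[60,60,60,60,60,60,60,60,60,60],
)

```text
time_s: 23.98
tcp_pos: [0.53, -0.0051, 0.1167]
ee_rot: [[-0.005, -1.0, -0.001], [-0.082, 0.001, -0.997], [0.997, -0.005, -0.082]]
wrist_force: [-0.0, 0.6, -0.9]
gripper_width: 0.687
gripper_force: 0.0
```

>>> step_arm(
  linear=[
    [0,0,7],
    [0,0,7],
    [0,0,7],
    [0,0,6],
    [0,0,4],
    [0,0,0],
  ],
  delta_rot=[
    [0,0,0],
    [0,0,0],
    [0,0,0],
    [0,0,0],
    [0,0,0],
    [0,0,0],
  ],
  grip=[60,60,60,60,60,60],
)

```text
time_s: 24.72
tcp_pos: [0.5299, -0.0361, 0.1139]
ee_rot: [[-0.004, -1.0, -0.001], [-0.082, 0.002, -0.997], [0.997, -0.004, -0.082]]
wrist_force: [0.4, 0.1, 0.1]
gripper_width: 0.69
gripper_force: 0.0
```

>>> step_arm(
  linear=[
    [0,0,-10],
    [0,0,-40],
    [0,0,-40],
  ],
  delta_rot=[
    [0,0,0],
    [0,0,0],
    [0,0,0],
  ],
  grip=[60,60,60],
)

```text
time_s: 25.1
tcp_pos: [0.5301, 0.0556, 0.1214]
ee_rot: [[-0.004, -1.0, -0.001], [-0.082, 0.001, -0.997], [0.997, -0.004, -0.082]]
wrist_force: [0.8, 0.4, -1.1]
gripper_width: 0.69
gripper_force: 0.0
```

Run:
```python
from h import *
s=sense();print(s['joints'])
bcorn(('side','scene'),.116)
c=capture('side');a=cv2.resize(c['img'][180:300,260:420],(480,360),interpolation=cv2.INTER_CUBIC)
c=capture('scene');b=cv2.resize(c['img'][140:240,220:360],(320,229),interpolation=cv2.INTER_CUBIC)
b=np.vstack([b,np.zeros((131,320,3),'uint8')])
save(np.hstack([a,b]),'s7.png')
```

```text
[ 44.27340896  48.92049343 -28.12655659  45.6556716  -94.39338715
 -80.99214927]
side [373. 253.] 0.97 [ 0.598 -0.161  0.116]
side [316. 198.] 0.95 [0.511 0.046 0.116]
side [354. 217.] 0.94 [ 0.591 -0.041  0.116]
side [378. 209.] 0.93 [ 0.659 -0.033  0.116]
side [337. 205.] 0.87 [0.559 0.007 0.116]
side [302. 227.] 0.83 [ 0.451 -0.04   0.116]
side [312. 267.] 0.6 [ 0.446 -0.161  0.116]
side [338. 241.] 0.58 [ 0.526 -0.104  0.116]
side [307. 231.] 0.57 [ 0.459 -0.053  0.116]
side [288. 210.] 0.91 [0.426 0.024 0.116]
side [367. 193.] 0.89 [0.651 0.027 0.116]
side [338. 242.] 0.86 [ 0.525 -0.106  0.116]
scene [249. 163.] 0.97 [ 0.456 -0.164  0.116]
scene [295. 174.] 0.86 [ 0.467 -0.027  0.116]
scene [230. 201.] 0.66 [ 0.607 -0.148  0.116]
scene [275. 211.] 0.63 [ 0.609 -0.028  0.116]
scene [259. 189.] 0.74 [ 0.546 -0.096  0.116]
```

View pics/s7.png

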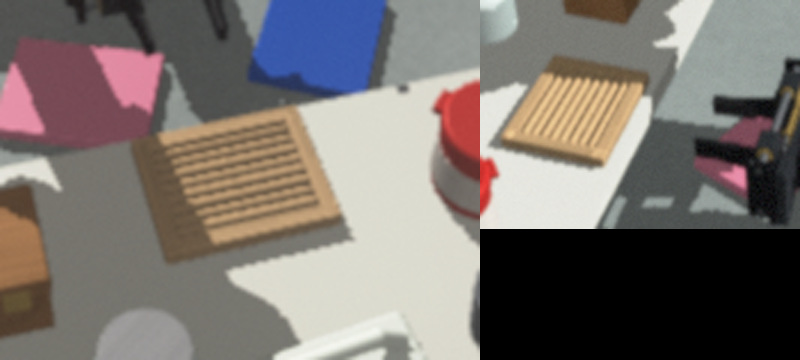

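The board is ribs up and near the edge; I'll push it 15 mm further for margin.

>>> step_arm(
  linear=[
    [3,0,25],
    [0,0,30],
    [0,0,25],
    [0,0,7],
    [0,0,7],
    [0,0,7],
    [0,0,6],
    [0,0,0],
    [0,0,0],
  ],
  delta_rot=[
    [0,0,0],
    [0,0,0],
    [0,0,0],
    [0,0,0],
    [0,0,0],
    [0,0,0],
    [0,0,0],
    [0,0,0],
    [0,0,0],
  ],
  grip=[60,60,60,60,60,60,60,60,60],
)

```text
time_s: 26.62
tcp_pos: [0.5301, -0.0526, 0.1156]
ee_rot: [[-0.005, -1.0, -0.0], [-0.082, 0.001, -0.997], [0.997, -0.005, -0.082]]
wrist_force: [-0.6, 0.6, -0.2]
gripper_width: 0.693
gripper_force: 0.1
```

>>> step_arm(
  linear=[
    [0,0,-10],
    [0,0,-40],
    [0,0,-40],
    [40,0,-10],
    [40,0,0],
    [0,0,0],
  ],
  delta_rot=[
    [0,0,0],
    [0,0,0],
    [0,0,0],
    [0,0,0],
    [0,0,0],
    [0,0,0],
  ],
  grip=[60,60,60,60,60,60],
)

```text
time_s: 27.38
tcp_pos: [0.5301, 0.0417, 0.2057]
ee_rot: [[-0.009, -1.0, 0.001], [-0.084, -0.0, -0.996], [0.996, -0.009, -0.084]]
wrist_force: [0.7, -0.6, -0.7]
gripper_width: 0.688
gripper_force: 0.0
```

Run:
```python
from h import *
bcorn(('side','scene'),.116)
c=capture('side');a=cv2.resize(c['img'][180:300,260:420],(480,360),interpolation=cv2.INTER_CUBIC)
c=capture('scene');b=cv2.resize(c['img'][140:240,220:360],(320,229),interpolation=cv2.INTER_CUBIC)
b=np.vstack([b,np.zeros((131,320,3),'uint8')])
save(np.hstack([a,b]),'s8.png')
```

```text
side [359. 221.] 0.91 [ 0.598 -0.058  0.116]
side [314. 270.] 0.89 [ 0.449 -0.169  0.116]
side [382. 213.] 0.87 [ 0.665 -0.047  0.116]
side [308. 228.] 0.82 [ 0.463 -0.044  0.116]
side [373. 257.] 0.63 [ 0.594 -0.172  0.116]
side [307. 231.] 0.61 [ 0.46  -0.054  0.116]
side [340. 245.] 0.89 [ 0.527 -0.116  0.116]
side [364. 190.] 0.81 [0.647 0.041 0.116]
side [286. 208.] 0.72 [0.424 0.035 0.116]
scene [267. 211.] 0.94 [ 0.614 -0.047  0.116]
scene [247. 165.] 0.84 [ 0.466 -0.165  0.116]
scene [287. 173.] 0.67 [ 0.466 -0.05   0.116]
scene [252. 183.] 0.59 [ 0.531 -0.122  0.116]
```

View pics/s8.png

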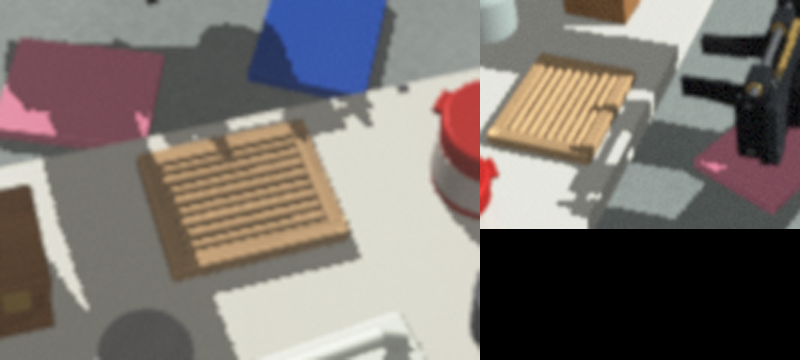

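The board lies flat with its ribs up, about 20 mm behind the front edge and square to it, with the gripper clear of everything.

```bash
python3 -c "
from station import *
print(finish_job())"
```

```text
the job is handed in; nothing more can be done
None
```

I turned the scrubbing board over and handed the job in at about 28 s; by the last pictures it lies flat, ribs up, wholly on the ledge about 20 mm behind the front edge and square to it, with the other things undisturbed. The hand-in returned no verdict.

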